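# Pack out the piston fixture until the gap is snug

## Task

The packing in the piston fixture is still loose: one thin spacer block already stands on the deck against the end stop, but the slide that carries the piston cannot travel far enough to close the rest of the gap. Of the three spacer blocks standing on the bench (thin, middle and thick), only the middle one fits in and fills it: stand it upright and square on the deck, centred across the fixture, between the first block and the slide. Then push the slide towards the end stop until the packing is snug, with no play left, and leave everything standing.

Things in the scene. Friction and masses are not known exactly. Their poses are not given: they have to be found in the camera images.
- fixture: Bench fixture, fixed: grey base 240 x 92 mm with two bolted feet 124 mm wide. Origin: centre of its underside on the bench, z up, +x along the base towards the end stop. Its flat deck is 16 mm above the bench. End stop: steel block 80 wide, 38 high above the deck, face at x = 95 mm. On the deck rides a slide carrying an iron piston, whose top is 67 mm above the bench. The gap is open at the sides and above.
- carriage (a joint): The slide, in m: 0 = fully back, grows along fixture +x to a hard limit of 0.020; starts at 0 to 0.004. Its flat front face, 80 wide, 38 high above the deck, is at fixture x = 41 mm + this value, so the gap to the end stop is 54 mm minus it. Friction about 2.5 N; stays where it is left. Snug with the first and the middle spacer in at 0.018.
- push_post (a point): Point on the upright dark steel push post at the slide's rear, which moves with the slide: centre of the post's rear side (the side to push), 44 mm above the bench. The post is 14 mm thick along the fixture's x, 40 mm wide, its top 72 mm above the bench. Behind it (fixture -x) the deck, 16 mm above the bench, is bare for 47 mm or more.
- first_spacer: The thin spacer block already on the deck, loose, within about 3 mm of the end stop: plain aluminium plate 12 mm thick (its x, along the fixture's x), 44 mm wide (y), 60 mm high, 0.1 kg. Origin: centre of its underside; z up.
- spacer_b: The middle one of three plain aluminium spacer blocks standing upright on the bench to the robot's right of the fixture, in any order: 24 mm thick (its x), 44 mm wide (its y), 60 mm high, about 0.18 kg. Origin: centre of its underside; z up. The other two are as wide and high, but 12 mm thick (leaves the gap loose) and 46 mm thick (too thick to go in).

How it is judged:
By the outcome, as a careful person would: the job done as asked, in the order asked, and still so for the second after the job is handed in, with the robot touching nothing.
It also fails if it takes over 45 s, if anything falls off the work surface, if the arm or the gripper's body presses on something with over 40 N, if the wrist force passes 120 N, or if a joint passes its speed limit or range.

## Robot

A 6-joint arm with a two-finger parallel gripper is mounted at the origin on a cart in front of the work surface, level with it; the furniture and walls round the work are solid. World frame = base frame: x ahead of the robot, y to its left, z up, the work surface at z = 0. Lengths are in m, angles in rad, forces in N, time in s.
With the tool pointing down it reaches from about 0.15 to 0.775 m from the base axis. Payload 6.1 kg.
Tool frame: the origin (TCP) lies on the centre line of the jaws, within the pads' length; the fingertips stand 14 mm ahead of it and the grasp point (between the pads) lies 5 mm behind it; z points along the fingers, y is the direction in which the jaws open and shut (so a half turn about z gives the same grasp; the last joint's range is limited). The gripper opens to 85 mm and grips with 20 to 120 N. Pads are 22 mm wide; open, the fingers measure 114 mm over their backs; the gripper's body (76 mm by 85 mm) begins 54 mm behind the grasp point. The pads swing forward as they close: fully open they stand 13 mm farther back than shut.
Start: joints at [-1.232, 0.126, -0.04, 1.405, 0, 1.571], TCP at [0.174, -0.495, 0.245] pointing down, gripper open.
Joint ranges: [-2.72, 2.72], [-0.95, 1.95], [-1.27, 1.35], [-1.78, 2.02], [-1.46, 1.47], [-3.14, 3.14]. Speed limits (rad/s): [2.39, 2.39, 3.01, 3.14, 3.14, 3.14].

## Interface

Orientations are given as a unit quaternion [w, x, y, z].
In Python, from plant import arm gives the robot as it stands.
- The arm moves only by the tool play_rows, never from a script. Its argument "moves" is text: rows parted by semicolons, each of 6 numbers parted by spaces: the shift along the tool's x, y, z in m, then the turn, a rotation vector about the tool's x, y, z in degrees. In form: x y z ax ay az; .... A call has 1 to 8 rows; each row is the pose to reach, as a shift and turn from the pose commanded when the call began, along the tool's axes at that moment; what a row does not reach only later rows make up. A row lasts 1/8 s, in which the tool goes at most 62.5 mm and 10.7 degrees, less where a joint would pass 70% of its speed; a pose out of reach is approached as far as the arm can. A call with a gripper value outside its range is refused whole. "grip" is the opening in per cent of the stroke, from 0 (shut) to 100 (fully open), set as the call begins (left out, the last holds). The fingers move at their own pace and stop on an object; "grip_force" is the grip in N (left out, the last holds). Time passes only in rows, so rows that repeat a pose let the fingers close. It gives the time, the measured TCP pose, the force and the opening at its end, in the units of the state.
- arm.read_state(): the state, without advancing time (a new reading comes with each control period).
- arm.grab_frame(name): name is "side" or "top"; returns the picture (400x640x3 uint8, blue, green, red); there is no depth.
- arm.get_calibration(name): a dict with "K" (3x3 intrinsics, pixels), "R" (3x3) and "t" (3): a world point X has camera coordinates R X + t. Camera axes: x right, y down, z forward; pixel columns grow to the right and rows downward; lengths in m; the calibration is good to about 2 mm. A picture is of the moment at which its call begins. get_calibration takes no time and is no camera call.
- arm.finish_job(): hands the job in, once; it reports no verdict.
The state is a dict: "time": time; "joint_positions": joint angles; "joint_velocities": joint speeds; "joint_torque": joint torques, N m; "tool_pos": TCP position; "ee_rot": TCP orientation; "contact_force": force on the tool from outside, world axes, zero at the start; "moment": the same for the moment, N m; "gripper_width": finger opening in m.
Only numpy, scipy, OpenCV 4.12 (cv2) and the standard library are available. Lean on these libraries where they do the work, as an engineer would, in place of code of your own. Each camera call takes 0.05 s, during which the arm holds its last target.

## Working session

There is one attempt and no reset: what is moved stays moved. The work goes in short steps, Python scripts to look and compute and a tool call to move; the robot and the scene stay as the last step left them, time stands still between calls to the robot, and variables do not carry over. Pictures are saved under pics/ and viewed, and the job is handed in when it is done.

Besides the shell and the picture viewer there is one more tool, called after "Emit:" by a JSON object that holds its "method" and its "body". play_rows: Moves the arm, as the interface text tells. Its arguments: {"type":"object","properties":{"moves":{"type":"string"},"grip":{"type":"number"},"grip_force":{"type":"number"}},"required":["moves"]}

```bash
mkdir -p pics; ls
python3 - <<'E'
from plant import arm
import cv2
s=arm.read_state();print(s)
for n in ("side","top"):
    im=arm.grab_frame(n);cv2.imwrite(f"pics/{n}0.png",im)
    c=arm.get_calibration(n);print(n,c)
E
```

```text
pics
{'time': 0.0, 'joint_positions': array([-1.23201524e+00,  1.26402339e-01, -4.06119030e-02,  1.40539811e+00,
        2.41176358e-05,  1.57078672e+00]), 'joint_velocities': array([-1.29254155e-05,  1.28518557e-03, -4.60838893e-04,  3.83267309e-04,
        3.40431299e-04,  1.97706027e-04]), 'joint_torque': array([ 1.80043758e-04, -4.35909534e+01,  3.52927315e+01,  1.72463752e-02,
       -1.22040742e-04, -5.60082061e-07]), 'tool_pos': array([ 0.17435592, -0.49479436,  0.24451495]), 'ee_rot': array([-7.98483832e-04,  9.85686563e-01,  1.68586318e-01, -1.24326420e-04]), 'contact_force': array([-0.18143976, -0.07301306, -0.23303912]), 'moment': array([ 0.00158305, -0.00257328,  0.02632017]), 'gripper_width': 0.08575964203972126}
side {'K': array([[458.99549138,   0.        , 322.40107304],
       [  0.        , 458.99549138, 193.20374765],
       [  0.        ,   0.        ,   1.        ]]), 'R': array([[-0.9988314 , -0.04365938,  0.0207288 ],
       [-0.03777069,  0.43756877, -0.89839131],
       [ 0.03015294, -0.89812439, -0.43870648]]), 't': array([0.53811673, 0.12917325, 0.92769822])}
top {'K': array([[390.96183965,   0.        , 315.01300795],
       [  0.        , 390.96183965, 201.27278814],
       [  0.        ,   0.        ,   1.        ]]), 'R': array([[ 7.90675496e-02, -9.96868804e-01,  9.54268796e-04],
       [-9.68533372e-01, -7.70466437e-02, -2.36657816e-01],
       [ 2.35990317e-01,  1.77877124e-02, -9.71592593e-01]]), 't': array([-0.17757242,  0.55799361,  0.79427491])}
```

View pics/side0.png

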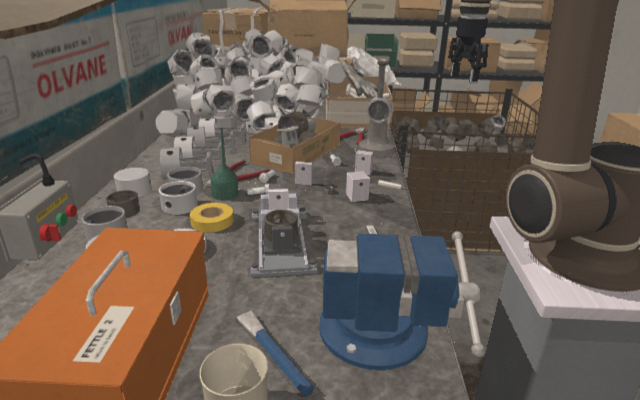

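View pics/top0.png

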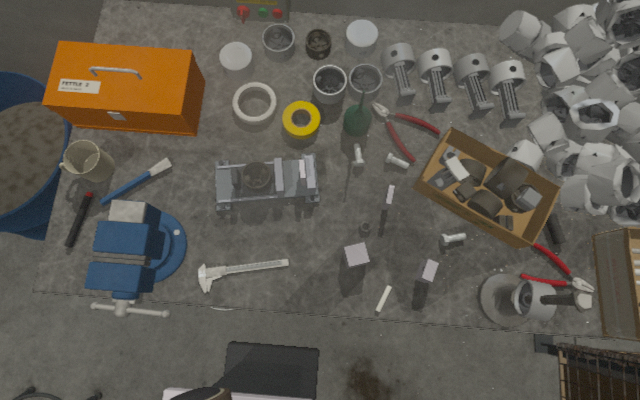

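The side view shows the fixture at about (282,235) with the end stop at its far end. The top view shows the fixture around (267,183) with the end stop at the right, and the three blocks at about (391,193), (357,255) and (430,270). I'll enlarge these.

Run:
```python
import cv2
t=cv2.imread("pics/top0.png")
cv2.imwrite("pics/topfix.png",cv2.resize(t[140:225,205:330],None,fx=6,fy=6,interpolation=cv2.INTER_CUBIC))
cv2.imwrite("pics/topblk.png",cv2.resize(t[175:305,330:450],None,fx=4.6,fy=4.6,interpolation=cv2.INTER_CUBIC))
s=cv2.imread("pics/side0.png")
cv2.imwrite("pics/sidefix.png",cv2.resize(s[140:280,240:390],None,fx=4.2,fy=4.2,interpolation=cv2.INTER_CUBIC))
```

```text
(no output)
```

View pics/topfix.png

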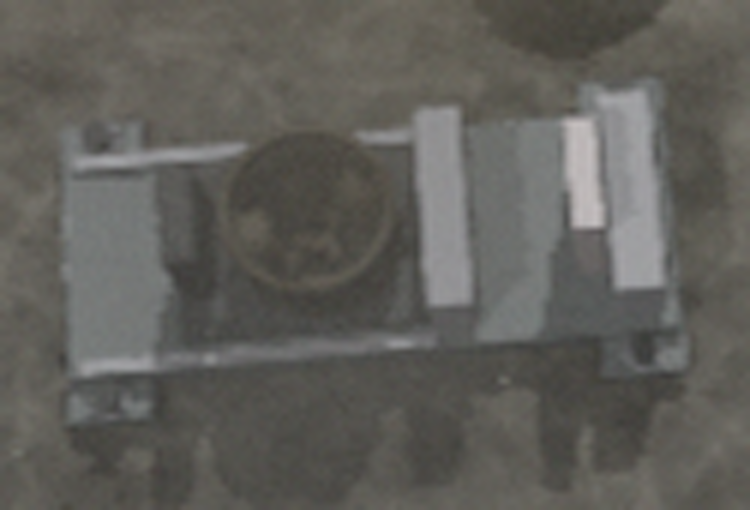

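View pics/topblk.png

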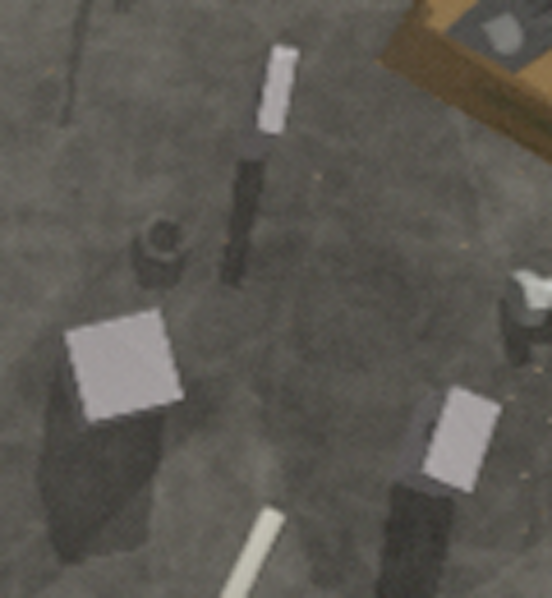

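View pics/sidefix.png

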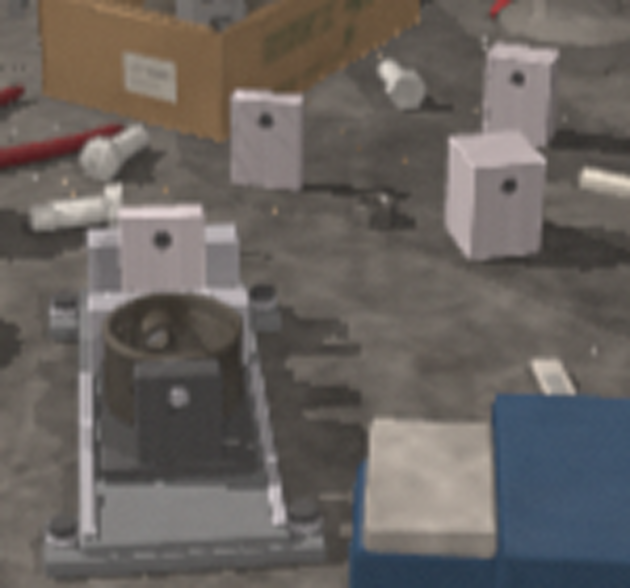

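Run:
```python
import cv2
t=cv2.imread("pics/top0.png");s=cv2.imread("pics/side0.png")
def c(im,x,y,w,h,f,n): cv2.imwrite(f"pics/{n}.png",cv2.convertScaleAbs(cv2.resize(im[y:y+h,x:x+w],None,fx=f,fy=f,interpolation=cv2.INTER_CUBIC),alpha=1.2))
c(s,345,140,40,40,14,"z_side_b")
c(t,408,250,40,40,14,"z_top_b")
c(t,265,145,65,60,10,"z_top_gap")
c(s,250,180,70,60,10,"z_side_gap")
```

```text
(no output)
```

View pics/z_side_b.png

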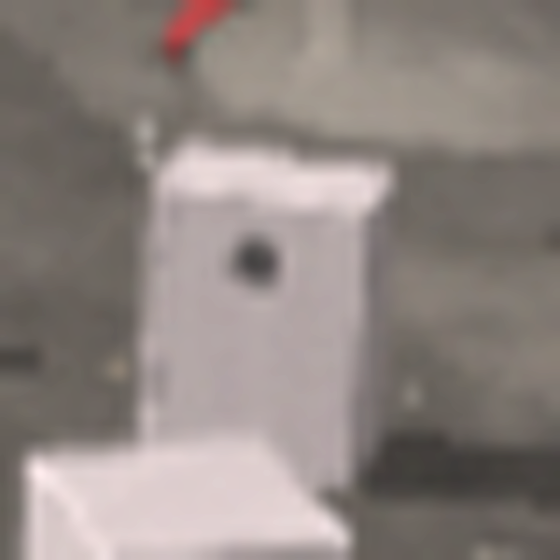

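View pics/z_top_b.png

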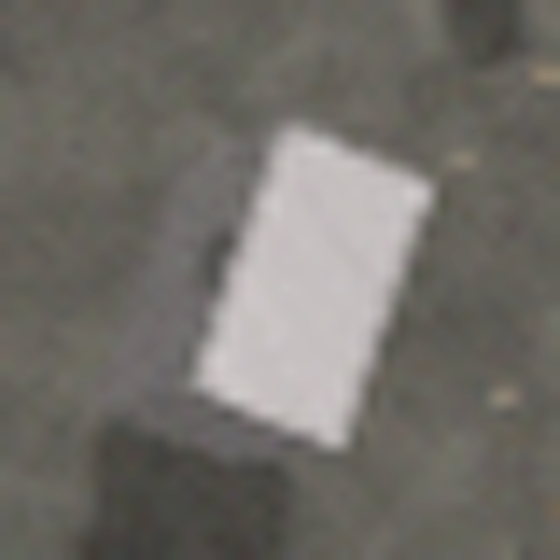

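View pics/z_top_gap.png

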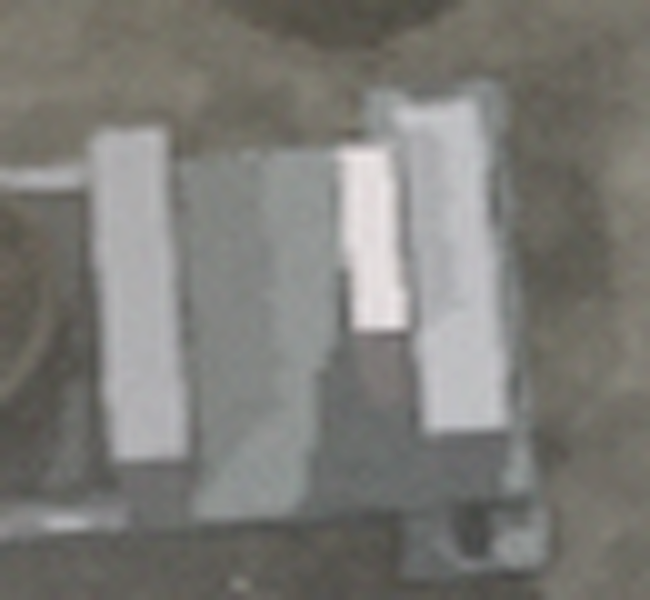

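View pics/z_side_gap.png

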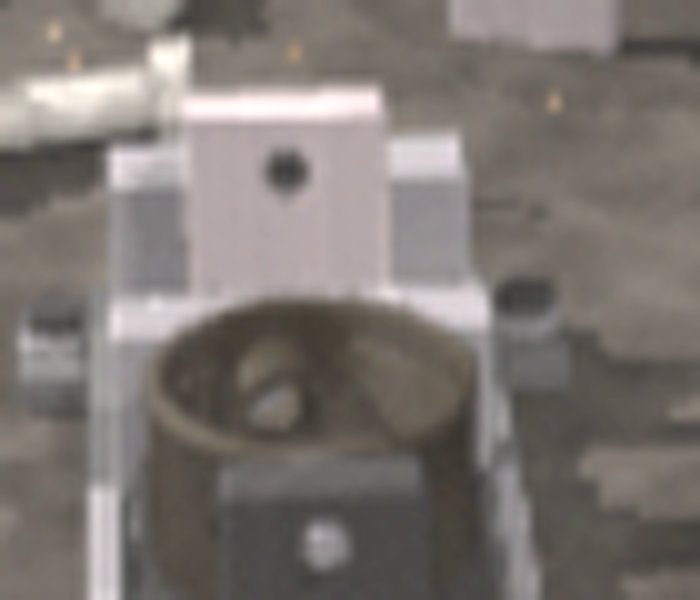

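```bash
cat > h.py <<'E'
import numpy as np, cv2
from scipy.optimize import least_squares
from plant import arm
C={n:arm.get_calibration(n) for n in("top","side")}
def proj(n,X):
    c=C[n];p=np.atleast_2d(X)@c["R"].T+c["t"];q=p@c["K"].T;return q[:,:2]/q[:,2:]
def un(p,off,f): return (np.array(p,float)+.5)/f-.5+np.array(off)
def T(x,y,a,P):
    P=np.array(P,float);c,s=np.cos(a),np.sin(a)
    return np.c_[x+c*P[:,0]-s*P[:,1],y+s*P[:,0]+c*P[:,1],P[:,2]]
E
python3 - <<'E'
from h import *
t=un([(290,122),(435,185),(340,450),(195,388)],(408,250),14)
s=un([(158,192),(190,140),(392,168),(362,212)],(345,140),14)
# block local x thick -> choose +x toward fixture (image left), y image-up
Lt=[(.012,.022,.06),(-.012,.022,.06),(-.012,-.022,.06),(.012,-.022,.06)]
Ls=[(.012,.022,.06),(-.012,.022,.06),(-.012,-.022,.06),(.012,-.022,.06)]
def fit(use):
    def r(v):
        o=[]
        if 't' in use:o.append(proj("top",T(*v,Lt))-t)
        if 's' in use:o.append(proj("side",T(*v,Ls))-s)
        return np.concatenate(o).ravel()
    return least_squares(r,[.3,-.3,np.pi/2],x_scale=[.01,.01,.1])
for u in('t','s','ts'):
    R=fit(u);print("B",u,R.x.round(4),np.degrees(R.x[2]).round(1),R.fun.round(2))
t=un([(393,105),(425,432),(168,128),(188,460)],(265,145),10)
t2=un([(338,148),(390,145),(407,330),(352,332)],(265,145),10)
s=un([(110,188),(467,182),(112,300),(488,290)],(250,180),10)
s2=un([(185,120),(384,118),(380,88),(190,90)],(250,180),10)
def fp(v):
    x,y,a,c,dx,dy,da=v
    A=T(x,y,a,[(.095,.04,.054),(.095,-.04,.054),(.041+c,.04,.054),(.041+c,-.04,.054)])
    B=lambda L:T(x,y,a,T(dx,dy,da,L))
    return A,B
def fit(use):
    def r(v):
        A,B=fp(v);o=[]
        h,w,z=.006,.022,.076
        if 't' in use:o+= [proj("top",A)-t, proj("top",B([(-h,w,z),(h,w,z),(h,-w,z),(-h,-w,z)]))-t2]
        if 's' in use:o+= [proj("side",A)-s, proj("side",B([(-h,w,z),(-h,-w,z),(h,-w,z),(h,w,z)]))-s2]
        return np.concatenate(o).ravel()
    return least_squares(r,[.4,0,-np.pi/2,.002,.087,0,0],x_scale=[.01,.01,.1,.01,.01,.01,.1])
for u in('t','s','ts'):
    R=fit(u);print("F",u,R.x.round(4),np.degrees(R.x[[2,6]]).round(1),R.fun.round(2))
E
```

```text
B t [ 0.4414 -0.389   4.4335] 254.0 [ 10.1    3.87 -11.02  -4.59 -10.18  -3.97  11.05   4.5 ]
B s [ 0.4415 -0.393   4.8372] 277.2 [-0.12 -2.57 -1.13  4.27  0.34  2.11  0.93 -4.15]
B ts [ 0.4416 -0.3893  4.5073] 258.2 [  9.6    3.18 -11.73  -4.49  -9.41  -3.38  12.04   4.29   1.35  -2.94
  -2.51   3.75  -1.02   3.49   2.44  -2.68]
F t [ 6.2500e-01 -1.1800e-02 -1.3958e+00  1.1000e-03  8.7200e-02  7.0000e-04
 -1.0600e-02] [-80.   -0.6] [ 0.04 -0.09 -0.    0.52 -0.36 -0.32  0.31 -0.12 -0.06 -0.09  0.08 -0.22
 -0.06  0.03  0.03  0.27]
F s [ 6.2620e-01 -1.0900e-02 -1.4088e+00  1.8000e-03  9.0600e-02  1.0000e-03
 -5.2200e-02] [-80.7  -3. ] [-0.09  0.29  0.44 -0.36 -0.35  0.2   0.01 -0.21 -0.24 -0.32  0.18 -0.33
  0.58  0.3  -0.52  0.3 ]
F ts [ 6.2550e-01 -1.1600e-02 -1.4001e+00  1.2000e-03  8.7800e-02  8.0000e-04
 -1.6300e-02] [-80.2  -0.9] [ 0.06 -0.14 -0.14  0.48 -0.29 -0.47  0.23 -0.26  0.23 -0.25  0.38 -0.33
  0.04 -0.07  0.12  0.12 -0.1   0.24  0.4  -0.55 -0.14  0.27  0.2  -0.29
 -0.01  0.32  0.44 -0.08  0.6   0.55 -0.54  0.93]
```

Run:
```python
from h import *
t=un([(290,122),(435,185),(340,450),(195,388)],(408,250),14)
s=un([(158,192),(190,140),(392,168),(362,212)],(345,140),14)
L=[(.012,-.022,.06),(-.012,-.022,.06),(-.012,.022,.06),(.012,.022,.06)]
def fit(use):
    def r(v):
        o=[]
        if 't' in use:o.append(proj("top",T(*v,L))-t)
        if 's' in use:o.append(proj("side",T(*v,L))-s)
        return np.concatenate(o).ravel()
    return least_squares(r,[.44,-.39,np.pi/2],x_scale=[.01,.01,.1])
for u in('t','s','ts'):
    R=fit(u);print("B",u,R.x.round(4),np.degrees(R.x[2]).round(1),R.fun.round(2))
st=arm.read_state()
from scipy.spatial.transform import Rotation as Ro
q=st["ee_rot"];M=Ro.from_quat(q[[1,2,3,0]]).as_matrix();print(M.round(3))
```

```text
B t [ 0.4413 -0.389   1.2407] 71.1 [-0.06 -0.11  0.17 -0.12  0.11  0.19 -0.22  0.03]
B s [ 0.4417 -0.3925  1.2692] 72.7 [-0.51 -0.71 -0.42  0.16  0.47  0.35  0.45  0.12]
B ts [ 0.4415 -0.3893  1.2451] 71.3 [ 0.01 -0.18  0.26 -0.24  0.29  0.11 -0.06 -0.01 -0.49 -0.36 -0.19  0.53
  0.63  0.85  0.41  0.61]
[[ 0.943  0.332 -0.   ]
 [ 0.332 -0.943  0.001]
 [ 0.    -0.001 -1.   ]]
```

Emit:
{"method": "play_rows", "body": {"moves": "0.03 -0.001 0 0 0 -7; 0.08 -0.003 0.02 0 0 -17; 0.13 -0.005 0.04 0 0 -27; 0.18 -0.007 0.06 0 0 -36; 0.23 -0.009 0.08 0 0 -45; 0.27 -0.0105 0.1 0 0 -51.8; 0.287 -0.0107 0.115 0 0 -51.8; 0.287 -0.0107 0.115 0 0 -51.8", "grip": 100, "grip_force": 40}}

```text
time: 1.1
tool_pos: [0.4413, -0.3888, 0.1286]
ee_rot: [-0.002, 0.813, 0.582, -0.001]
contact_force: [-0.5, -0.6, 0.1]
gripper_width: 0.0855
```

```bash
cat >> h.py <<'E'
from scipy.spatial.transform import Rotation as Ro
def go(p,yaw_y=None):
    st=arm.read_state();q=st["ee_rot"];M=Ro.from_quat(q[[1,2,3,0]]).as_matrix()
    yaw=np.degrees(np.arctan2(M[1,1],M[0,1]))
    print("t",st["time"],"pos",st["tool_pos"].round(4),"yaw_y",yaw.round(2),"z",M[:,2].round(4),"F",st["contact_force"].round(2),"w",round(st["gripper_width"],4))
    print("shift tool",(M.T@(np.array(p)-st["tool_pos"])).round(4))
    if yaw_y is not None: print("az",-((yaw_y-yaw+180)%360-180))
E
python3 - <<'E'
from h import *
go([.4415,-.3893,.036],-18.8)
cv2.imwrite("pics/t1.png",arm.grab_frame("top")[200:330,350:500].repeat(4,0).repeat(4,1))
E
```

```text
t 1.1 pos [ 0.4413 -0.3888  0.1286] yaw_y -18.8 z [-0.0027  0.0019 -1.    ] F [-0.54 -0.57  0.08] w 0.0855
shift tool [-0.0005  0.0007  0.0926]
az 0.002373161688666414
```

View pics/t1.png

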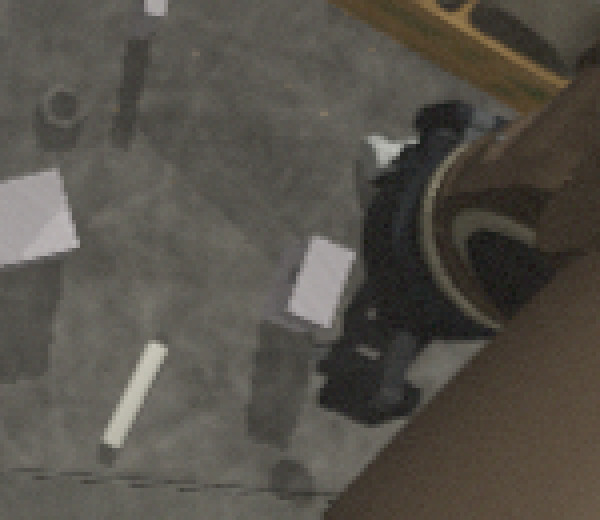

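The gripper (black, around (380,250) in the crop) is displaced from the block (320,280) in the picture. I'll project the fingertips to see whether height parallax accounts for that.

Run:
```python
from h import *
for z in (.115,.134,.18,.06): print(z,(proj("top",[.4413,-.3888,z])-[350,200])*4,proj("side",[.4413,-.3888,z]))
print([-C[n]["R"].T@C[n]["t"] for n in C])
f=arm.grab_frame("side");cv2.imwrite("pics/s1.png",cv2.resize(f[90:190,320:420],None,fx=6,fy=6,interpolation=cv2.INTER_CUBIC))
```

```text
0.115 [[351.43128044 272.46796483]] [[365.6040554  133.61950891]]
0.134 [[363.38352653 269.7148195 ]] [[366.0432996  126.85371885]]
0.18 [[394.87069187 262.46189469]] [[367.13176932 110.08774318]]
0.06 [[319.81820807 279.74989175]] [[364.36521911 152.70161895]]
[array([ 0.36703446, -0.14815321,  0.90393462]), array([0.51439403, 0.80016007, 0.51188083])]
```

View pics/s1.png

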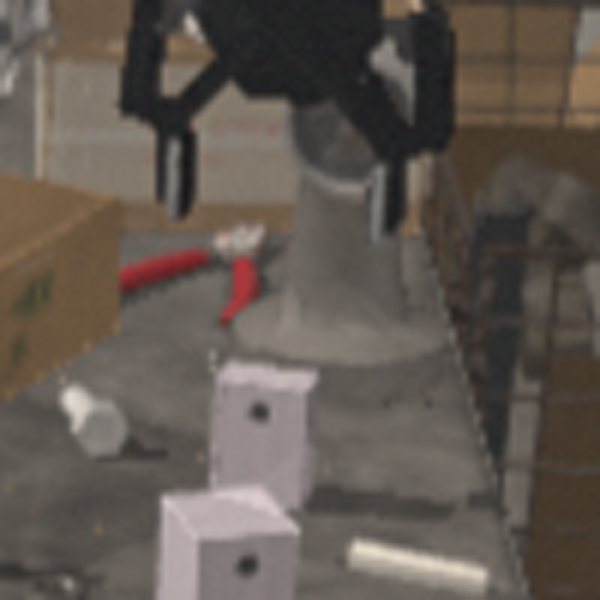

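The tips lie at the projected spot (side view about (366,128)), so the pose is right. I'll descend, grip and lift.

Emit:
{"method": "play_rows", "body": {"moves": "-0.0005 0.0007 0.03 0 0 0; -0.0005 0.0007 0.065 0 0 0; -0.0005 0.0007 0.088 0 0 0; -0.0005 0.0007 0.096 0 0 0; -0.0005 0.0007 0.096 0 0 0; -0.0005 0.0007 0.096 0 0 0"}}

```text
time: 1.95
tool_pos: [0.4425, -0.3912, 0.0358]
ee_rot: [0.001, 0.813, 0.582, 0.0]
contact_force: [0.5, 0.1, 0.8]
gripper_width: 0.0854
```

Emit:
{"method": "play_rows", "body": {"moves": "0 0 0 0 0 0; 0 0 0 0 0 0; 0 0 0 0 0 0; 0 0 0 0 0 0; 0 0 0 0 0 0; 0 0 0 0 0 0", "grip": 20, "grip_force": 40}}

```text
time: 2.7
tool_pos: [0.4424, -0.3905, 0.0348]
ee_rot: [0.0, 0.813, 0.582, 0.0]
contact_force: [-0.7, 0.1, 5.7]
gripper_width: 0.0438
```

Gripped at 43.8 mm. Now I'll lift and check.

Emit:
{"method": "play_rows", "body": {"moves": "0 0 -0.02 0 0 0; 0 0 -0.06 0 0 0; 0 0 -0.1 0 0 0; 0 0 -0.12 0 0 0; 0 0 -0.12 0 0 0"}}

```text
time: 3.32
tool_pos: [0.4427, -0.3908, 0.1553]
ee_rot: [0.001, 0.813, 0.582, 0.0]
contact_force: [0.3, -0.0, -1.9]
gripper_width: 0.0434
```

Run:
```python
from h import *
a=np.radians(-80.2);X=T(.6255,-.0116,a,[(.0635,0,.15)])[0];print(X)
go(X,9.8)
f=arm.grab_frame("side");cv2.imwrite("pics/s2.png",cv2.resize(f[70:190,300:420],None,fx=5,fy=5,interpolation=cv2.INTER_CUBIC))
```

```text
[ 0.6363083 -0.0741734  0.15     ]
t 3.325 pos [ 0.4427 -0.3908  0.1553] yaw_y -18.78 z [ 0.0017 -0.0014 -1.    ] F [ 0.34 -0.05 -1.89] w 0.0434
shift tool [0.3621 0.0813 0.0052]
az -28.58361251633761
```

View pics/s2.png

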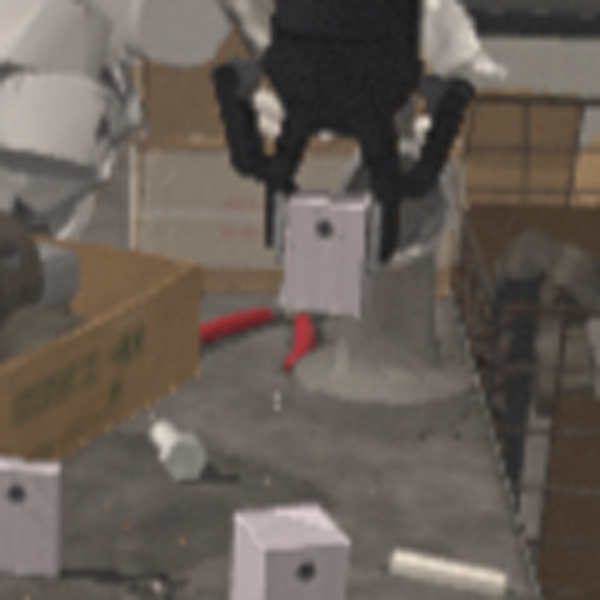

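The block is held upright between the fingers (crop about (325,255)) and the 1.9 N load matches its weight. I'll move it over the gap.

Emit:
{"method": "play_rows", "body": {"moves": "0.03 0.007 0 0 0 -2; 0.08 0.018 0 0 0 -6; 0.135 0.03 0 0 0 -10; 0.19 0.043 0 0 0 -15; 0.245 0.055 0 0 0 -20; 0.3 0.067 0 0 0 -24; 0.34 0.076 0 0 0 -28; 0.362 0.0813 0 0 0 -28.6"}}

```text
time: 4.38
tool_pos: [0.6356, -0.0718, 0.1519]
ee_rot: [-0.001, 0.643, 0.766, -0.001]
contact_force: [-0.0, -0.8, -2.1]
gripper_width: 0.0436
```

Emit:
{"method": "play_rows", "body": {"moves": "0 0 0.01 0 0 0; 0 0 0.02 0 0 0; 0 0 0.02 0 0 0; 0 0 0.02 0 0 0"}}

```text
time: 4.88
tool_pos: [0.6353, -0.0748, 0.1344]
ee_rot: [-0.0, 0.645, 0.764, -0.0]
contact_force: [-0.5, 0.1, -0.6]
gripper_width: 0.0437
```

Run:
```python
from h import *
a=np.radians(-80.2);X=T(.6255,-.0116,a,[(.0635,0,.051)])[0]
go(X,9.8)
f=arm.grab_frame("side");cv2.imwrite("pics/s3.png",cv2.resize(f[110:240,220:350],None,fx=4.6,fy=4.6,interpolation=cv2.INTER_CUBIC))
f=arm.grab_frame("top");cv2.imwrite("pics/t3.png",cv2.resize(f[120:240,210:350],None,fx=4.6,fy=4.6,interpolation=cv2.INTER_CUBIC))
```

```text
t 4.875 pos [ 0.6353 -0.0748  0.1344] yaw_y 9.72 z [-1.e-04 -1.e-04 -1.e+00] F [-0.49  0.07 -0.57] w 0.0437
shift tool [0.0005 0.0012 0.0834]
az -0.08045728829489462
```

View pics/s3.png

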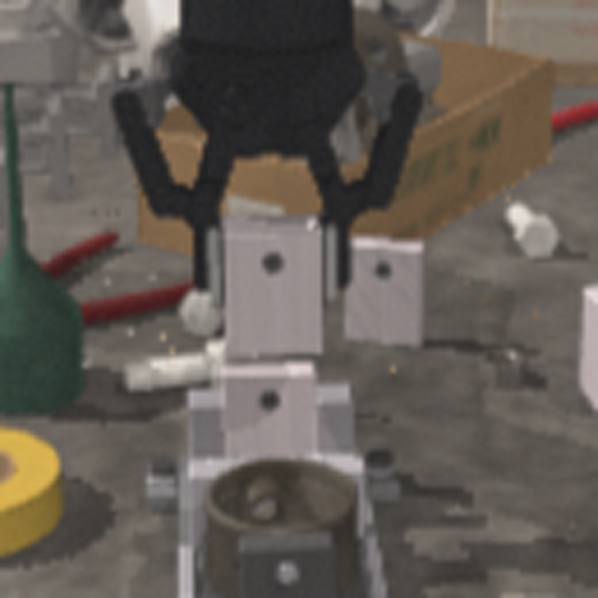

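View pics/t3.png

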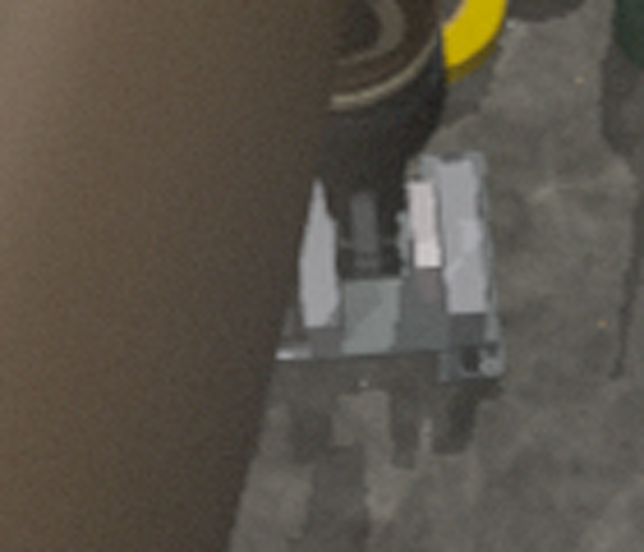

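Run:
```python
from h import *
s=un([(224,354),(322,352)],(220,110),4.6)
for (x,y,d) in((.6255,-.0116,-80.2),(.6262,-.0109,-80.7)):
    a=np.radians(d)
    for z in(.0995,):
        # solve fixture bx, by from the two bottom corners of near face, squared
        r=lambda v:(proj("side",T(x,y,a,T(v[0],v[1],v[2],[(-.012,.022,z),(-.012,-.022,z)])))-s).ravel()
        R=least_squares(r,[.0635,0,0],x_scale=[.01,.01,.1]);print(R.x[:2].round(4),np.degrees(R.x[2]).round(2),R.fun.round(2))
    st=arm.read_state();p=st["tool_pos"][:2]-[x,y];c,s_=np.cos(a),np.sin(a)
    print("tcp in fixture",c*p[0]+s_*p[1],-s_*p[0]+c*p[1])
```

```text
[ 0.0702 -0.0006] -2.01 [ 0.15  0.   -0.15  0.01]
tcp in fixture 0.06374429861536864 -0.000693892400397125
[ 0.0708 -0.0008] -1.51 [ 0.15  0.   -0.15  0.01]
tcp in fixture 0.06432560303117733 -0.0009415207706719025
```

Side view: the held block hangs square and centred within 1 mm of the fixture's centre line. Top view: the first spacer stands at crop (425,225) and the gap below the gripper is clear. I'll lower it.

Emit:
{"method": "play_rows", "body": {"moves": "0.0003 0.001 0.02 0 0 0; 0.0003 0.001 0.045 0 0 0; 0.0003 0.001 0.065 0 0 0; 0.0003 0.001 0.075 0 0 0; 0.0003 0.001 0.078 0 0 0; 0.0003 0.001 0.078 0 0 0"}}

```text
time: 5.72
tool_pos: [0.637, -0.0735, 0.057]
ee_rot: [0.0, 0.644, 0.765, 0.0]
contact_force: [-0.1, 0.3, -1.5]
gripper_width: 0.0438
```

Run:
```python
from h import *
a=np.radians(-80.2);X=T(.6255,-.0116,a,[(.0635,0,.051)])[0]
go(X,9.8)
f=arm.grab_frame("side");cv2.imwrite("pics/s4.png",cv2.resize(f[130:240,230:340],None,fx=5.4,fy=5.4,interpolation=cv2.INTER_CUBIC))
f=arm.grab_frame("top");cv2.imwrite("pics/t4.png",cv2.resize(f[140:230,230:330],None,fx=6,fy=6,interpolation=cv2.INTER_CUBIC))
```

```text
t 5.725 pos [ 0.637  -0.0735  0.057 ] yaw_y 9.81 z [ 9.e-04 -1.e-04 -1.e+00] F [-0.13  0.31 -1.45] w 0.0438
shift tool [-0.0006 -0.0008  0.006 ]
az 0.0051952521565112875
```

View pics/s4.png

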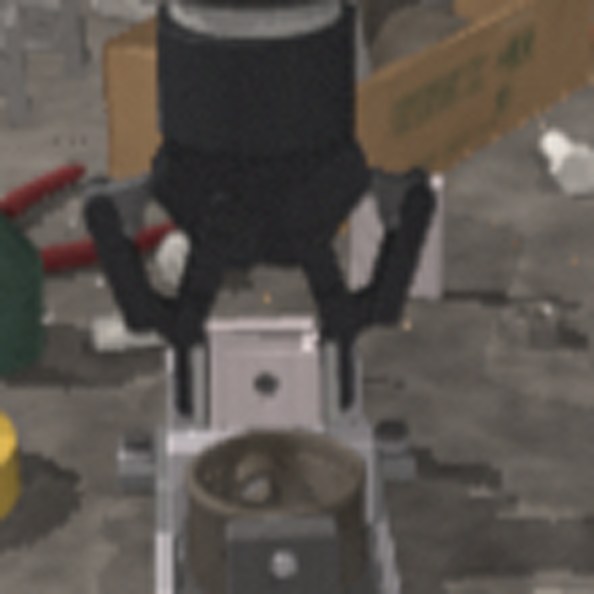

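View pics/t4.png

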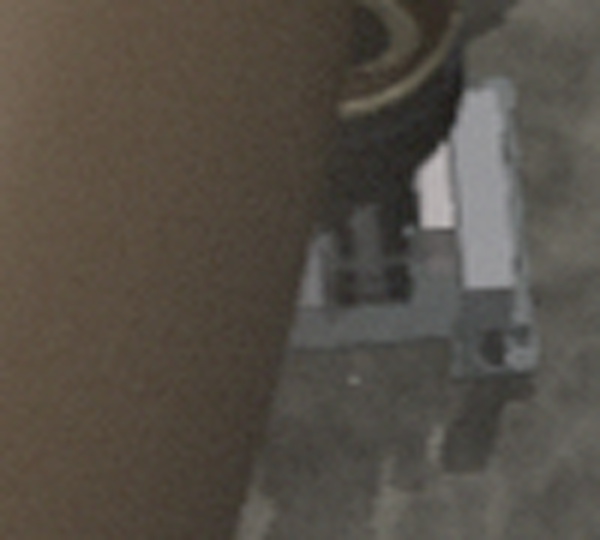

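Emit:
{"method": "play_rows", "body": {"moves": "-0.0003 -0.0004 0.002 0 0 0; -0.0003 -0.0004 0.004 0 0 0; -0.0003 -0.0004 0.005 0 0 0; -0.0003 -0.0004 0.005 0 0 0"}}

```text
time: 6.32
tool_pos: [0.6361, -0.0737, 0.0511]
ee_rot: [-0.0, 0.644, 0.765, -0.0]
contact_force: [-0.6, -0.0, -1.1]
gripper_width: 0.0436
```

Emit:
{"method": "play_rows", "body": {"moves": "0 0 0.0005 0 0 0; 0 0 0.001 0 0 0; 0 0 0.001 0 0 0; 0 0 0.001 0 0 0"}}

```text
time: 6.82
tool_pos: [0.6363, -0.0737, 0.0508]
ee_rot: [0.0, 0.644, 0.765, 0.0]
contact_force: [-2.1, 0.6, 4.8]
gripper_width: 0.0437
```

Contact with the deck. I'll release and lift straight off.

Emit:
{"method": "play_rows", "body": {"moves": "0 0 -0.0005 0 0 0; 0 0 -0.0005 0 0 0; 0 0 -0.0005 0 0 0; 0 0 -0.0005 0 0 0; 0 0 -0.0005 0 0 0", "grip": 80}}

```text
time: 7.45
tool_pos: [0.6363, -0.0737, 0.0507]
ee_rot: [-0.0, 0.644, 0.765, -0.0]
contact_force: [0.9, -0.3, -0.4]
gripper_width: 0.068
```

Emit:
{"method": "play_rows", "body": {"moves": "0 0 -0.01 0 0 0; 0 0 -0.03 0 0 0; 0 0 -0.06 0 0 0; 0 0 -0.1 0 0 0; 0 0 -0.13 0 0 0; 0 0 -0.13 0 0 0"}}

```text
time: 8.2
tool_pos: [0.6378, -0.0739, 0.1847]
ee_rot: [0.003, 0.644, 0.765, 0.002]
contact_force: [-0.5, -0.8, 0.6]
gripper_width: 0.068
```

Run:
```python
from h import *
go([.6255,-.0116,.15],9.8)
f=arm.grab_frame("side");cv2.imwrite("pics/s5.png",cv2.resize(f[150:240,240:330],None,fx=6.6,fy=6.6,interpolation=cv2.INTER_CUBIC))
f=arm.grab_frame("top");cv2.imwrite("pics/t5.png",cv2.resize(f[140:230,230:330],None,fx=6,fy=6,interpolation=cv2.INTER_CUBIC))
```

```text
t 8.2 pos [ 0.6378 -0.0739  0.1847] yaw_y 9.81 z [ 6.1e-03 -7.0e-04 -1.0e+00] F [-0.48 -0.77  0.6 ] w 0.068
shift tool [ 0.0636 -0.0017  0.0346]
az 0.011633921653526613
```

View pics/s5.png

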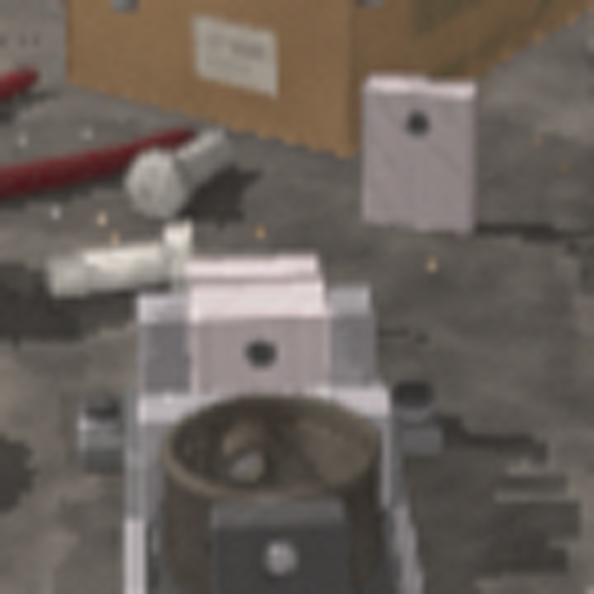

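View pics/t5.png

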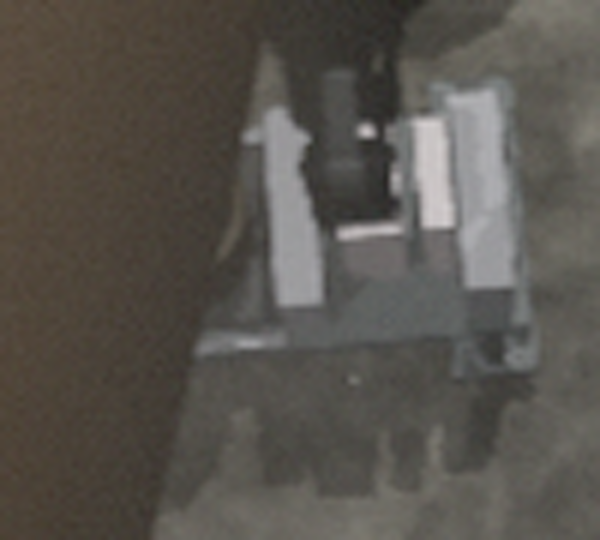

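The block stands upright in the gap, with its top at side crop (255,295) and top crop (370,230). Next I'll locate the push post's rear edge, at side crop (213–346, 525).

Run:
```python
from h import *
s=un([(212,527),(346,522)],(240,150),6.6)
for (x,y,d) in((.6255,-.0116,-80.2),(.6262,-.0109,-80.7)):
    a=np.radians(d)
    r=lambda v:(proj("side",T(x,y,a,[(v[0],v[1]+.02,.072),(v[0],v[1]-.02,.072)]))-s).ravel()
    R=least_squares(r,[-.06,0],x_scale=.01);print(R.x.round(4),R.fun.round(2))
t=cv2.imread("pics/top0.png");cv2.imwrite("pics/z_post.png",cv2.convertScaleAbs(cv2.resize(t[155:215,210:275],None,fx=9,fy=9,interpolation=cv2.INTER_CUBIC),alpha=2.2))
```

```text
[-0.0718  0.0005] [-0.53  0.1   0.53 -0.14]
[-0.0712 -0.0009] [-0.53  0.05  0.54 -0.1 ]
```

View pics/z_post.png

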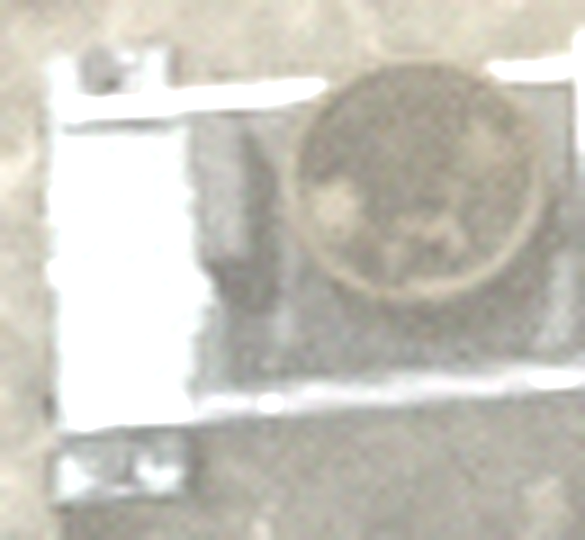

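Run:
```python
from h import *
a=np.radians(-80.2)
for p in((203,195),(246,200)):
    s=un([p],(210,155),9)
    r=lambda v:(proj("top",T(.6255,-.0116,a,[(v[0],v[1],.072)]))-s).ravel()
    print(least_squares(r,[-.06,0],x_scale=.01).x.round(4))
for fx in(-.095,-.085): go(T(.6255,-.0116,a,[(fx,0,.15)])[0],9.8)
```

```text
[-0.0684 -0.0022]
[-0.0579 -0.0045]
t 8.3 pos [ 0.6364 -0.0737  0.1811] yaw_y 9.81 z [ 8.e-04 -1.e-04 -1.e+00] F [ 0.37  0.14 -0.02] w 0.0683
shift tool [ 1.581e-01 -1.000e-04  3.110e-02]
az 0.01287123712279481
t 8.3 pos [ 0.6364 -0.0737  0.1811] yaw_y 9.81 z [ 8.e-04 -1.e-04 -1.e+00] F [ 0.37  0.14 -0.02] w 0.0683
shift tool [ 1.481e-01 -1.000e-04  3.110e-02]
az 0.01287123712279481
```

Emit:
{"method": "play_rows", "body": {"moves": "0.03 0 0 0 0 0; 0.08 0 0 0 0 0; 0.125 0 0 0 0 0; 0.15 0 0 0 0 0; 0.158 0 0 0 0 0; 0.158 0 0 0 0 0; 0.158 0 0 0 0 0", "grip": 0}}

```text
time: 9.18
tool_pos: [0.6094, 0.0809, 0.1804]
ee_rot: [-0.0, 0.644, 0.765, -0.0]
contact_force: [-0.2, -0.1, 0.2]
gripper_width: -0.0002
```

Emit:
{"method": "play_rows", "body": {"moves": "0 0 0.02 0 0 0; 0 0 0.05 0 0 0; 0 0 0.07 0 0 0; 0 0 0.08 0 0 0; 0 0 0.08 0 0 0"}}

```text
time: 9.8
tool_pos: [0.6091, 0.0813, 0.1003]
ee_rot: [-0.0, 0.644, 0.765, -0.0]
contact_force: [0.2, -0.3, 0.1]
gripper_width: -0.0001
```

Run:
```python
from h import *
a=np.radians(-80.2)
go(T(.6255,-.0116,a,[(-.095,0,.046)])[0],9.8)
f=arm.grab_frame("side");cv2.imwrite("pics/s6.png",cv2.resize(f[150:280,220:350],None,fx=4.6,fy=4.6,interpolation=cv2.INTER_CUBIC))
f=arm.grab_frame("top");cv2.imwrite("pics/t6.png",cv2.resize(f[140:230,200:330],None,fx=5,fy=5,interpolation=cv2.INTER_CUBIC))
```

```text
t 9.8 pos [0.6091 0.0813 0.1003] yaw_y 9.76 z [-1.1e-03 -2.0e-04 -1.0e+00] F [ 0.21 -0.32  0.09] w -0.0001
shift tool [0.0007 0.0004 0.0543]
az -0.044815800302075104
```

View pics/s6.png

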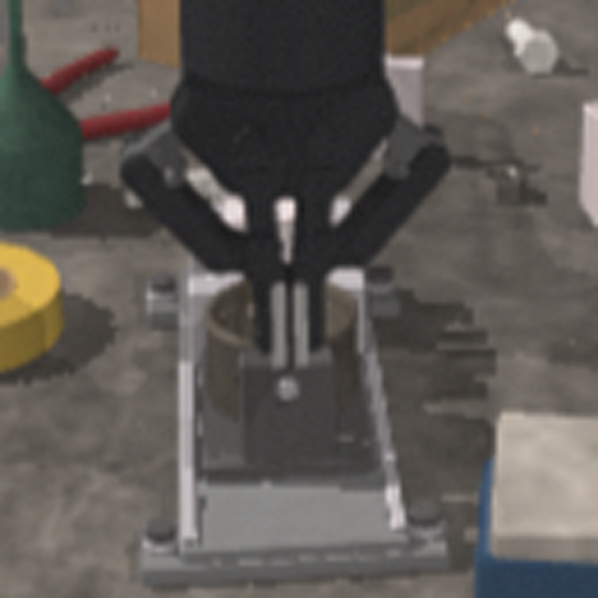

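View pics/t6.png

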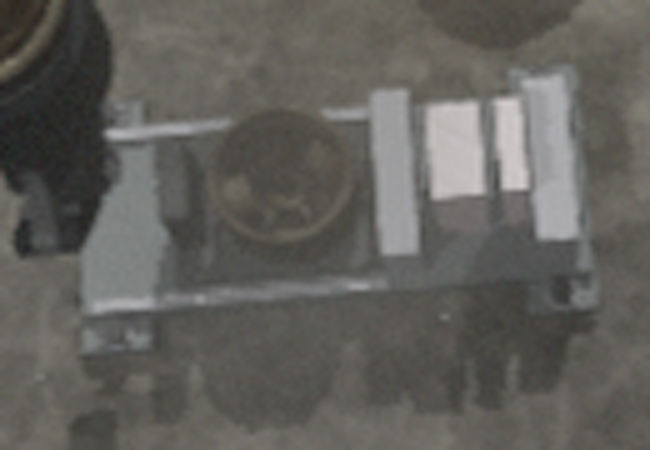

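The top view is now clear: block B is at crop (456,149) and the first spacer at (511,144), parallel, and the slide plate is at (397,172). I'll measure the placement before pushing.

Run:
```python
from h import *
a=np.radians(-80.2)
for h,pts in((.012,[(425,104),(476,100),(487,194),(434,199)]),(.006,[(493,99),(519,97),(529,189),(502,191)])):
    t=un(pts,(200,140),5);w=.022;z=.076
    r=lambda v:(proj("top",T(.6255,-.0116,a,T(*v,[(-h,w,z),(h,w,z),(h,-w,z),(-h,-w,z)])))-t).ravel()
    R=least_squares(r,[.06,0,0],x_scale=[.01,.01,.1]);print(R.x[:2].round(4),np.degrees(R.x[2]).round(1),R.fun.round(2))
```

```text
[0.0627 0.0004] 1.0 [-0.18  0.24  0.3  -0.07  0.05 -0.15 -0.16 -0.01]
[0.0874 0.0006] 0.7 [-0.07 -0.1   0.07 -0.22 -0.    0.09 -0.    0.23]
```

Block B is at fixture (62.7, 0.4) mm with about 1° yaw error, which is good. I'll go down behind the post.

Emit:
{"method": "play_rows", "body": {"moves": "0.001 0.0004 0.015 0 0 0; 0.001 0.0004 0.035 0 0 0; 0.001 0.0004 0.048 0 0 0; 0.001 0.0004 0.054 0 0 0; 0.001 0.0004 0.054 0 0 0"}}

```text
time: 10.52
tool_pos: [0.6094, 0.083, 0.0465]
ee_rot: [-0.0, 0.644, 0.765, -0.0]
contact_force: [0.7, 0.2, 0.3]
gripper_width: -0.0001
```

Emit:
{"method": "play_rows", "body": {"moves": "-0.003 0 0 0 0 0; -0.006 0 0 0 0 0; -0.009 0 0 0 0 0; -0.011 0 0 0 0 0; -0.012 0 0 0 0 0"}}

```text
time: 11.15
tool_pos: [0.6117, 0.0715, 0.0469]
ee_rot: [-0.0, 0.644, 0.765, 0.0]
contact_force: [-0.4, 2.9, 1.3]
gripper_width: 0.0001
```

In contact at about 2.9 N, which is the slide friction. I'll push on slowly.

Emit:
{"method": "play_rows", "body": {"moves": "-0.001 0 0 0 0 0; -0.002 0 0 0 0 0; -0.003 0 0 0 0 0; -0.004 0 0 0 0 0; -0.005 0 0 0 0 0; -0.006 0 0 0 0 0; -0.007 0 0 0 0 0; -0.008 0 0 0 0 0"}}

```text
time: 12.15
tool_pos: [0.613, 0.0633, 0.0468]
ee_rot: [-0.0, 0.644, 0.765, 0.0]
contact_force: [-1.0, 3.0, 1.3]
gripper_width: -0.0
```

Emit:
{"method": "play_rows", "body": {"moves": "-0.001 0 0 0 0 0; -0.002 0 0 0 0 0; -0.003 0 0 0 0 0; -0.004 0 0 0 0 0; -0.004 0 0 0 0 0"}}

```text
time: 12.78
tool_pos: [0.6137, 0.0592, 0.0468]
ee_rot: [0.0, 0.644, 0.765, -0.0]
contact_force: [-0.8, 2.8, 0.8]
gripper_width: 0.0001
```

Run:
```python
from h import *
a=np.radians(-80.2)
go([.6,.07,.046])
f=arm.grab_frame("top");cv2.imwrite("pics/t7.png",cv2.resize(f[140:230,200:330],None,fx=5,fy=5,interpolation=cv2.INTER_CUBIC))
```

```text
t 12.775 pos [0.6137 0.0592 0.0468] yaw_y 9.8 z [-0.e+00 -2.e-04 -1.e+00] F [-0.79  2.84  0.82] w 0.0001
shift tool [ 0.013  -0.0116  0.0008]
```

View pics/t7.png

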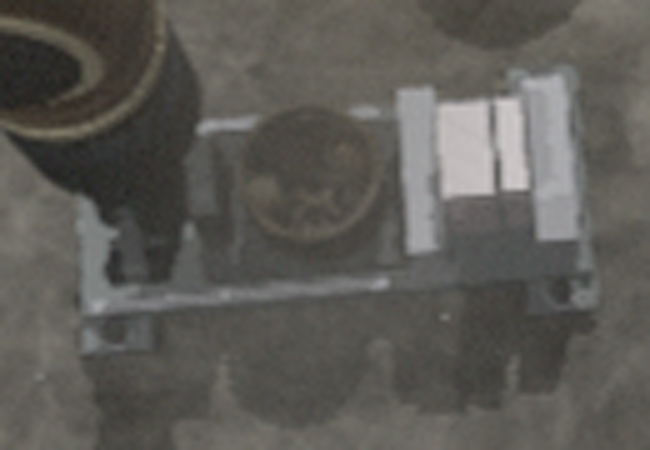

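The slide has advanced to crop (418,170) and nearly closed onto block B, which is at (467,148). Both blocks are square and upright. I'll continue slowly.

Emit:
{"method": "play_rows", "body": {"moves": "-0.0007 0 0 0 0 0; -0.0014 0 0 0 0 0; -0.002 0 0 0 0 0; -0.0025 0 0 0 0 0; -0.003 0 0 0 0 0; -0.003 0 0 0 0 0"}}

```text
time: 13.58
tool_pos: [0.6142, 0.0563, 0.0468]
ee_rot: [0.0, 0.644, 0.765, -0.0]
contact_force: [0.9, 3.0, 1.9]
gripper_width: 0.0001
```

Emit:
{"method": "play_rows", "body": {"moves": "-0.0005 0 0 0 0 0; -0.001 0 0 0 0 0; -0.0015 0 0 0 0 0; -0.002 0 0 0 0 0; -0.002 0 0 0 0 0"}}

```text
time: 14.2
tool_pos: [0.6144, 0.0549, 0.0468]
ee_rot: [-0.0, 0.644, 0.765, 0.0]
contact_force: [-0.2, 5.5, 1.2]
gripper_width: -0.0001
```

Emit:
{"method": "play_rows", "body": {"moves": "-0.0004 0 0 0 0 0; -0.0008 0 0 0 0 0; -0.001 0 0 0 0 0; -0.001 0 0 0 0 0"}}

```text
time: 14.7
tool_pos: [0.6146, 0.0542, 0.0471]
ee_rot: [-0.0, 0.644, 0.765, 0.001]
contact_force: [-1.7, 5.6, 2.6]
gripper_width: 0.0001
```

Emit:
{"method": "play_rows", "body": {"moves": "-0.0005 0 0 0 0 0; -0.001 0 0 0 0 0; -0.001 0 0 0 0 0; -0.001 0 0 0 0 0"}}

```text
time: 15.2
tool_pos: [0.6146, 0.0541, 0.0471]
ee_rot: [-0.001, 0.644, 0.765, 0.001]
contact_force: [-2.0, 10.5, 4.1]
gripper_width: 0.0
```

Run:
```python
from h import *
go([.6,.07,.046])
f=arm.grab_frame("top");cv2.imwrite("pics/t8.png",cv2.resize(f[140:230,200:330],None,fx=5,fy=5,interpolation=cv2.INTER_CUBIC))
```

```text
t 15.2 pos [0.6146 0.0541 0.0471] yaw_y 9.88 z [-3.0e-04  3.5e-03 -1.0e+00] F [-2.   10.52  4.11] w 0.0
shift tool [ 0.0181 -0.0116  0.0012]
```

View pics/t8.png

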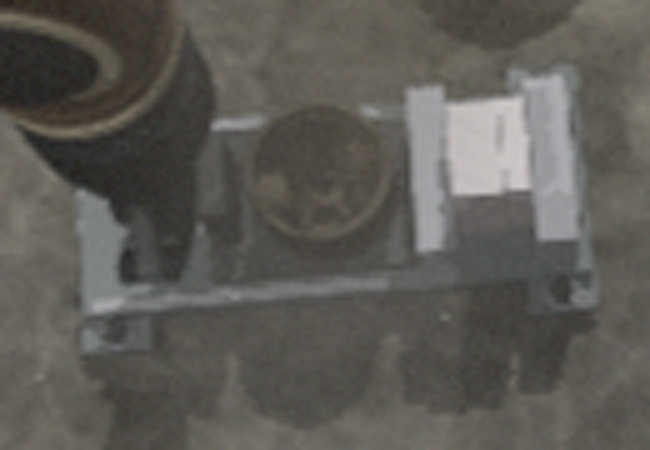

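The slide has stopped: 0.1 mm of movement for 1 mm commanded, with the force rising to 10.5 N. The packing looks closed. One firmer nudge, then I'll back off.

Emit:
{"method": "play_rows", "body": {"moves": "-0.0005 0 0 0 0 0; -0.001 0 0 0 0 0; -0.0015 0 0 0 0 0; -0.0015 0 0 0 0 0; -0.0015 0 0 0 0 0"}}

```text
time: 15.88
tool_pos: [0.6146, 0.0542, 0.0472]
ee_rot: [-0.002, 0.643, 0.766, 0.002]
contact_force: [-4.1, 14.6, 3.1]
gripper_width: -0.0004
```

Emit:
{"method": "play_rows", "body": {"moves": "0.001 0 0 0 0 0; 0.003 0 0 0 0 0; 0.006 0 0 0 0 0; 0.012 0 0 0 0 0; 0.018 0 0 0 0 0; 0.022 0 0 0 0 0; 0.022 0 0 0 0 0"}}

```text
time: 16.75
tool_pos: [0.6113, 0.073, 0.0467]
ee_rot: [-0.0, 0.644, 0.765, -0.0]
contact_force: [-0.0, 0.9, -0.3]
gripper_width: 0.0001
```

Emit:
{"method": "play_rows", "body": {"moves": "0 0 -0.02 0 0 0; 0 0 -0.06 0 0 0; 0 0 -0.1 0 0 0; 0.03 0 -0.13 0 0 0; 0.07 0 -0.15 0 0 0; 0.09 0 -0.15 0 0 0; 0.09 0 -0.15 0 0 0"}}

```text
time: 17.62
tool_pos: [0.5956, 0.1622, 0.1958]
ee_rot: [-0.0, 0.643, 0.766, -0.001]
contact_force: [0.9, -0.1, -0.8]
gripper_width: -0.0002
```

Run:
```python
from h import *
go([.6,.07,.046])
f=arm.grab_frame("top");cv2.imwrite("pics/t9.png",cv2.resize(f[140:230,200:330],None,fx=6,fy=6,interpolation=cv2.INTER_CUBIC))
f=arm.grab_frame("side");cv2.imwrite("pics/s9.png",cv2.resize(f[150:280,220:350],None,fx=4.6,fy=4.6,interpolation=cv2.INTER_CUBIC))
```

```text
t 17.625 pos [0.5956 0.1622 0.1958] yaw_y 9.93 z [-1.e-03 -7.e-04 -1.e+00] F [ 0.91 -0.13 -0.82] w -0.0002
shift tool [-0.0915 -0.0113  0.1498]
```

View pics/t9.png

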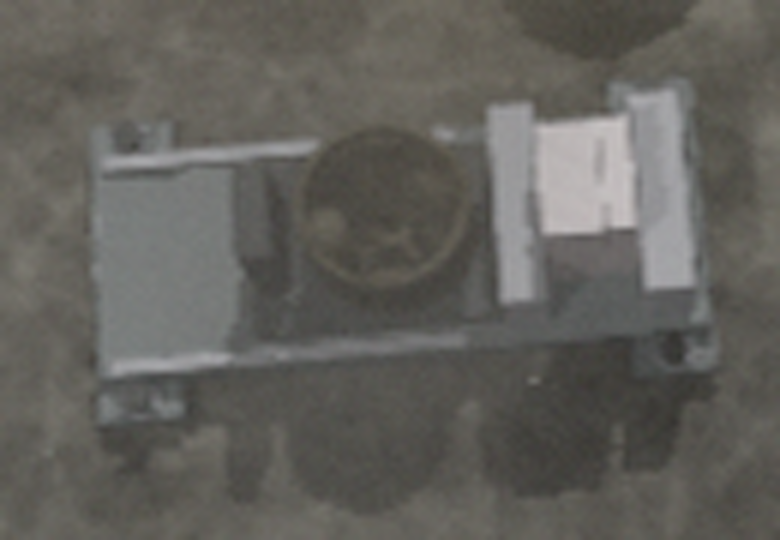

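View pics/s9.png

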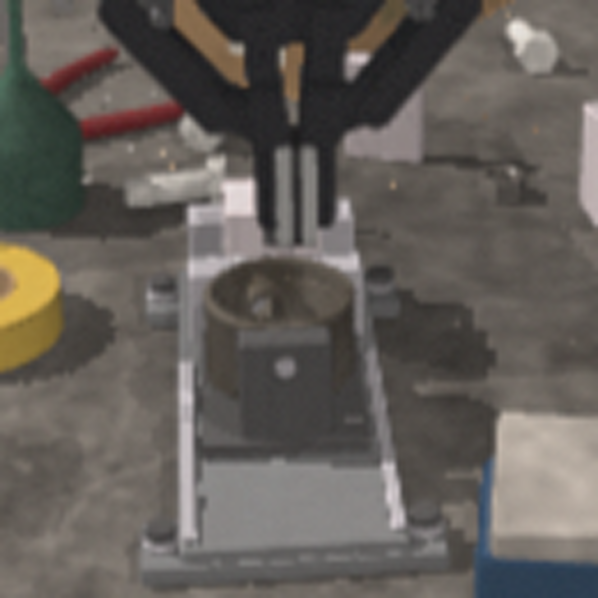

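Run:
```python
from h import *
a=np.radians(-80.2);t=un([(532,103),(546,301)],(200,140),6)
r=lambda v:(proj("top",T(.6255,-.0116,a,[(.041+v[0],v[1]+.04,.054),(.041+v[0],v[1]-.04,.054)]))-t).ravel()
print("c",least_squares(r,[.01,0],x_scale=.01).x.round(4))
t=un([(537,123),(629,115),(637,228),(545,236)],(200,140),6);h,w,z=.018,.022,.076
r=lambda v:(proj("top",T(.6255,-.0116,a,T(*v,[(-h,w,z),(h,w,z),(h,-w,z),(-h,-w,z)])))-t).ravel()
R=least_squares(r,[.06,0,0],x_scale=[.01,.01,.1]);print("pack",R.x[:2].round(4),np.degrees(R.x[2]).round(1),R.fun.round(2))
```

```text
c [ 0.0174 -0.0007]
pack [0.0777 0.0005] -0.5 [-0.4  -0.01  0.31  0.07  0.5  -0.01 -0.41 -0.06]
```

```bash
python3 -c "
from plant import arm
print(arm.finish_job())"
```

```text
the job is handed in; nothing more can be done
None
```

The middle spacer stands upright between the first block and the slide, and I pushed the slide until the packing stopped it. The job was handed in at about 17.7 s, with no verdict reported.

- **Placing:** before the push, the top camera put the middle block 0.4 mm off centre across the fixture, with about 1° of yaw.
- **Snugness:** the slide moved at about 3 N. It then stopped, and two further nudges raised the force to 10.5 N and then 14.6 N with no more than about 0.1 mm of movement. The gripper then backed off and lifted clear.
- **Final pictures:** the two blocks show no visible gap between them, the slide and the stop. The packing measured 0.5 mm off centre and about 0.5° from square.
- **Small disagreement:** the final picture gives a slide position of 17.4 mm against the expected 18 mm, and a packing centre of 77.7 mm against 77 mm. Both differences are within what the camera can measure, and the hard stop under force supports it being snug.

The side camera also read depths about 3 mm farther than the top camera throughout. I relied on the top camera for positions along the fixture.

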